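# Walk a power module round to face its docking rail

### The job

Without grasping or lifting it, turn the heavy blue power module round on the spot, nudging one corner and then the opposite one with the fingertips so that it stays about where it stands, until its contact side (orange stripe, brass pads) is square to the aluminium docking rail, keeping it clear of the rail while you turn it. Then push it up so that the contact side sits flush against the rail, with the module between the two yellow marks, and take the fingers away. Leave the screwdriver, the jar and the tip cleaner where they are.

Things in the scene. Friction and masses are not known exactly. Their poses are not given: they have to be found in the camera images.
- module: Loose blue die-cast box 90 (its x) x 130 (y) x 60 mm high, 0.7-1.0 kg, slides under a 6-20 N push. Origin: centre of underside; z up. +x side = contact side (orange stripe on that top edge, brass pads low on that face). Starts turned 0.6-1.3 rad anticlockwise from above, origin 145-170 mm short of the rail's centre line. Not to be lifted.
- module_front (a point): Foot of the module's contact side: point at bench level in the middle of the +x face, 45 mm along x from the module's origin; axes as the module's.
- rail: Aluminium bar fixed on the bench beyond the module, 20 (its x) x 320 (y) x 25 mm high. Origin: centre of underside. Its -x face meets the module. Docked: module's x axis parallel to the rail's x axis, same way. Two yellow marks (10 mm wide) cross it 90 mm either side of its centre (inner edges 170 mm apart).
- rail_dock (a point): Point at bench level in the middle of the rail's -x face (10 mm from the rail's origin); axes as the rail's: x points away from the module into the rail, y along it. The middle of the docked module's contact side belongs here.
- screwdriver: Bystander: red-handled screwdriver 200 mm long lying on the bench, about 230 mm to the rail's +y side of the module; origin at the underside, x along the tool.
- jar: Bystander: amber jar with black lid, 48 mm across and 60 mm high, about 230 mm to the rail's -y side; origin: centre of its underside.
- cleaner: Bystander: black soldering-tip cleaner with brass wool on top, 60 by 55 mm and 42 mm high, about 240 mm to the rail's -y side and nearer the robot than the jar; origin: centre of its underside.
Mind the look-alikes: they are no part of the job. Of the things shaped like the module, the blue one is meant.

How it is judged:
By the outcome, as a careful person would: the job done as asked, in the order asked, and still so for the second after the job is handed in, with the robot touching nothing.
It also fails if it takes over 72 s, if anything falls off the work surface, if the arm or the gripper's body presses on something with over 40 N, if the wrist force passes 120 N, or if a joint passes its speed limit or range.

### The arm

A 6-joint arm with a two-finger parallel gripper is mounted at the origin on the work surface. World frame = base frame: x ahead of the robot, y to its left, z up, the work surface at z = 0. Lengths are in mm, angles in rad, forces in N, time in s.
With the tool pointing down it reaches from about 275 to 725 mm from the base axis. Payload 5.6 kg.
Tool frame: the origin (TCP) lies on the front face of the gripper's body, between the roots of the fingers; the fingertips stand 73 mm ahead of it and the grasp point (between the pads) lies 54 mm ahead of it; z points along the fingers, y is the line along which they close (so a half turn about z gives the same grasp; the last joint's range is limited). The gripper opens to 85 mm and grips with 20 to 120 N. Pads are 22 mm wide; open, the fingers measure 114 mm over their backs; the gripper's body (76 mm by 85 mm) begins 54 mm behind the grasp point. The pads swing forward as they close: fully open they stand 13 mm farther back than shut.
Start: joints at [-0.979, 0.255, 0.108, 0, -1.424, -0.285], TCP at [166.125, -524.305, 303.883] pointing down, gripper open.
Joint ranges: [-2.95, 2.95], [-1.21, 1.97], [-1.09, 1.5], [-2.87, 1.71], [-2.94, -0.07], [-3.05, 3.05]. Speed limits (rad/s): [2.57, 2.57, 3.14, 3.14, 3.14, 3.14].

### API

Orientations are given as a rotation vector (axis times angle).
In Python, from plant import status, vision, robot gives the robot as it stands.
- The arm moves only by the tool play_rows, never from a script. Its argument "targets" is a list that holds one entry, the list of rows, each a list of 7 numbers: the shift along the tool's x, y, z in mm, then the turn, a rotation vector about the tool's x, y, z in rad, then the gripper's target within -1 to 1 (shut at 1, half-way at 0, fully open at -1). In form: [[[tx, ty, tz, wx, wy, wz, grip], ...]]. A call has 1 to 20 rows; each row shifts and turns the commanded pose from where the row before left it, along the tool's axes as they then stand; what a row does not reach is not made up. A row lasts 1/8 s, in which the tool goes at most 62.5 mm and 10.7 degrees, less where a joint would pass 70% of its speed; a pose out of reach is approached as far as the arm can. A call is refused whole if a number of a shift passes 62.5 or a number of a turn 0.188, either way. A call with a gripper value outside its range is refused whole. The fingers move at their own pace and stop on an object; "force" is the grip in N (left out, the last holds). Time passes only in rows, so rows that do not move let the fingers close. It gives the time, the measured TCP pose, the force, the opening and the grip force at its end, in the units of the state.
- status.get_state(): the state, without advancing time (a new reading comes with each control period).
- vision.grab_frame(name): name is "scene" or "top"; returns the picture (420x560x3 uint8, red, green, blue); there is no depth.
- vision.camera_model(name): a dict with "fx", "fy", "cx", "cy" (pixels), "dist_coeffs" ([k1, k2, p1, p2, k3] as OpenCV has them; the pictures are not rectified), "extrinsics" (4x4, takes a point from world to camera coordinates). Camera axes: x right, y up, looking along -z (the intrinsics and any distortion apply to the point x, -y, -z); pixel columns grow to the right and rows downward; lengths in mm; the calibration is good to about 2 mm. A picture is of the moment at which its call begins. camera_model takes no time and is no camera call.
- robot.job_done(): hands the job in; it is judged then, once.
The state is a dict: "time": time; "qpos": joint angles; "dq": joint speeds; "effort": joint torques, N m; "position": TCP position; "orientation": TCP orientation; "contact_force": force on the tool from outside, world axes, zero at the start; "moment": the same for the moment, N m; "grip_width": finger opening in mm; "grip_force": force on a finger pad.
Only numpy, scipy, OpenCV 4.12 (cv2) and the standard library are available. Lean on these libraries where they do the work, as an engineer would, in place of code of your own. Each camera call takes 0.05 s, during which the arm holds its last target. There are 200 camera calls.

## Working session

There is one attempt and no reset: what is moved stays moved. The work goes in short steps, Python scripts to look and compute and a tool call to move; the robot and the scene stay as the last step left them, time stands still between calls to the robot, and variables do not carry over. Pictures are saved under pics/ and viewed, at most 10 in all, crops included, and the job is handed in when it is done.

Besides the shell and the picture viewer there is one more tool, called after "Call:" as a command line: name --argument value ..., lists and objects as JSON in quotes. play_rows: Moves the arm, as the interface text tells. Its arguments: {"type":"object","properties":{"targets":{"type":"array"},"force":{"type":"number"}},"required":["targets"]}

```bash
mkdir -p pics; ls; python3 - <<'E'
from plant import status, vision, robot
import cv2
for n in("top","scene"):
    cv2.imwrite(f"pics/{n}0.png",cv2.cvtColor(vision.grab_frame(n),cv2.COLOR_RGB2BGR))
    print(vision.camera_model(n))
print(status.get_state())
E
```

```text
pics
{'fx': 519.6575752297591, 'fy': 519.6575752297591, 'cx': 280.24235337617597, 'cy': 205.63341298312733, 'dist_coeffs': array([-0.18612073,  0.        ,  0.        ,  0.        ,  0.        ]), 'extrinsics': array([[-9.66995730e-03, -9.99765879e-01,  1.93566294e-02,
         5.06739702e+00],
       [ 9.81522847e-01, -5.79054225e-03,  1.91257340e-01,
        -5.72121456e+02],
       [-1.91100477e-01,  2.08484243e-02,  9.81349046e-01,
        -1.02284817e+03],
       [ 0.00000000e+00,  0.00000000e+00,  0.00000000e+00,
         1.00000000e+00]])}
{'fx': 408.0276310923297, 'fy': 408.0276310923297, 'cx': 283.28862902615685, 'cy': 207.52892352838228, 'dist_coeffs': array([-0.02323363,  0.        ,  0.        ,  0.        ,  0.        ]), 'extrinsics': array([[ 7.92665796e-01,  6.09585535e-01, -9.29577348e-03,
        -4.28727668e+02],
       [-4.48640935e-01,  5.93572283e-01,  6.68126677e-01,
         2.07288253e+02],
       [ 4.12798072e-01, -5.25430700e-01,  7.43989470e-01,
        -1.09496455e+03],
       [ 0.00000000e+00,  0.00000000e+00,  0.00000000e+00,
         1.00000000e+00]])}
{'time': 0.1, 'qpos': array([-9.79392700e-01,  2.55687416e-01,  1.07126272e-01, -3.89679358e-04,
       -1.42390849e+00, -2.84572828e-01]), 'dq': array([ 0.00014396, -0.0022674 ,  0.00179844, -0.00013444, -0.00185297,
        0.00124047]), 'effort': array([-1.55627844e-03, -3.87605989e+01,  2.38474452e+01,  5.37788585e+00,
       -3.74844996e-03, -7.30688043e-06]), 'position': array([ 166.05744747, -523.997165  ,  303.0882701 ]), 'orientation': array([ 4.79935985e-01, -3.10435068e+00, -2.63680141e-03]), 'contact_force': array([-0.53237119,  0.5846161 , -0.12378581]), 'moment': array([-0.02256118,  0.03213605,  0.01674586]), 'grip_force': 0.0, 'grip_width': 85.52125655068924}
```

View pics/top0.png

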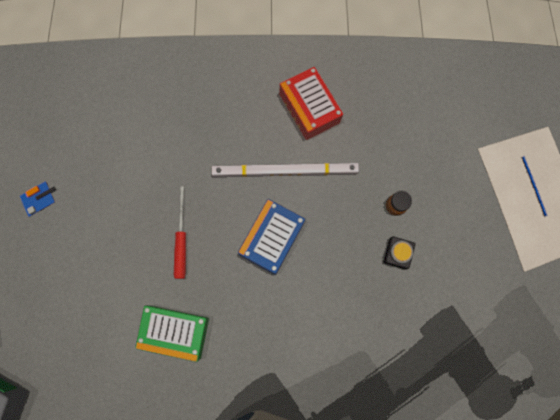

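View pics/scene0.png

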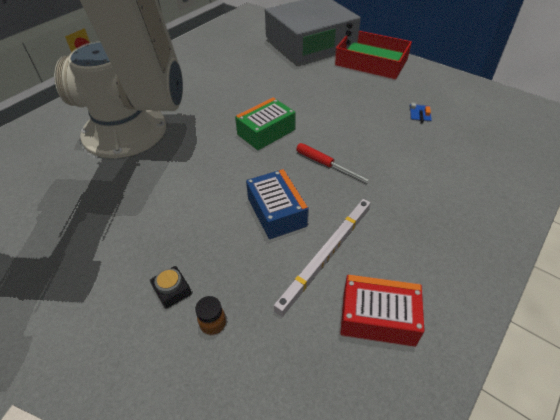

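The top view shows the blue module at about (272,237). Its orange stripe is on the upper-left side, running from (243,255) to (270,203). The rail runs from (212,171) to (358,168), with yellow marks at x=244 and x=327. The scene view agrees: module at (277,202), screwdriver beyond it, jar at (210,314) and cleaner at (170,285).

```bash
python3 - <<'E'
import cv2
im=cv2.imread("pics/top0.png")[150:290,200:340]
cv2.imwrite("pics/crop0.png",cv2.resize(im,(590,590),interpolation=cv2.INTER_NEAREST))
h=cv2.cvtColor(im,cv2.COLOR_BGR2HSV)
for p in [(70,85),(100,65),(85,120),(55,95),(103,75),(45,20),(60,115)]: print(p,h[p[1],p[0]])
E
```

```text
(70, 85) [ 30   4 193]
(100, 65) [108  12 109]
(85, 120) [ 21  21 120]
(55, 95) [109 119 135]
(103, 75) [20  9 87]
(45, 20) [ 23 152 191]
(60, 115) [108 137  93]
```

View pics/crop0.png

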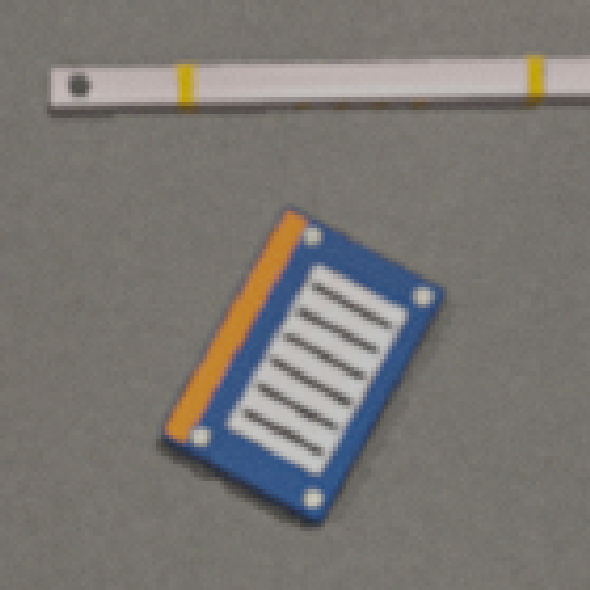

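The crop shows all four corner screws and the top outline, at roughly (285,208), (442,290), (320,522) and (165,438) in crop pixels. Very little of the side faces is visible, so I'll project the top outline onto z=60.

```bash
cat > h.py <<'E'
from plant import status, vision, robot
import cv2, numpy as np
def ray(cam,uv,z):
    m=vision.camera_model(cam); K=np.array([[m['fx'],0,m['cx']],[0,m['fy'],m['cy']],[0,0,1]])
    p=cv2.undistortPoints(np.float64(uv).reshape(-1,1,2),K,m['dist_coeffs']).reshape(-1,2)
    E=m['extrinsics']; R=E[:3,:3]; C=-R.T@E[:3,3]
    d=np.c_[p[:,0],-p[:,1],-np.ones(len(p))]@R
    return (C+d*((z-C[2])/d[:,2])[:,None])[:,:2]
def biggest(mask):
    cs,_=cv2.findContours(mask.astype(np.uint8),cv2.RETR_EXTERNAL,cv2.CHAIN_APPROX_NONE)
    return max(cs,key=cv2.contourArea).reshape(-1,2)
def module(im):
    h=cv2.cvtColor(im,cv2.COLOR_RGB2HSV); H,S,V=[h[...,i].astype(int) for i in range(3)]
    roi=np.zeros(H.shape,bool); roi[150:320,190:370]=1
    blue=(H>98)&(H<122)&(S>110)&(V>100)&roi; org=(H>7)&(H<19)&(S>150)&(V>110)&roi
    m=cv2.morphologyEx((blue|org).astype(np.uint8),cv2.MORPH_CLOSE,np.ones((3,3)))
    q=ray("top",biggest(m),60); r=cv2.minAreaRect(np.float32(q)); c=np.array(r[0]); b=cv2.boxPoints(r)
    ob=biggest(org); oc=ray("top",ob,60).mean(0)
    ax=[b[1]-b[0],b[2]-b[1]]; ax=min(ax,key=np.linalg.norm); ax=ax/np.linalg.norm(ax)
    if ax@(oc-c)<0: ax=-ax
    return c,np.arctan2(ax[1],ax[0]),r[1],oc,b
def rail(im):
    h=cv2.cvtColor(im,cv2.COLOR_RGB2HSV); H,S,V=[h[...,i].astype(int) for i in range(3)]
    m=(H>22)&(H<34)&(S>130)&(V>110); m[:140]=0; m[210:]=0; m[:,:200]=0; m[:,370:]=0
    n,l,s,ce=cv2.connectedComponentsWithStats(m.astype(np.uint8)); i=np.argsort(-s[1:,4])[:2]+1
    y=ray("top",ce[i],25); y=y[np.argsort(y[:,1])]
    w=(S<40)&(V>140); w[:155]=0; w[185:]=0; w[:,:200]=0; w[:,370:]=0
    r=cv2.minAreaRect(np.float32(ray("top",biggest(cv2.morphologyEx((w|m).astype(np.uint8),cv2.MORPH_CLOSE,np.ones((3,3)))),25)))
    return y,r
def rel(c,a,o,ra):
    u=np.array([np.cos(ra),np.sin(ra)]); v=np.array([-u[1],u[0]]); d=c-o; return d@u,d@v,a-ra
E
python3 - <<'E'
from h import *
im=vision.grab_frame("top")
y,r=rail(im); print(y,r,np.linalg.norm(y[1]-y[0])); print(cv2.boxPoints(r))
d=y[1]-y[0]; ra=np.arctan2(-d[0],d[1]); o=np.array(r[0]); print("rail ang",ra)
c,a,s,oc,b=module(im); print(c,a,s,oc,b,rel(c,a,o,ra))
im=cv2.cvtColor(im,cv2.COLOR_RGB2HSV); H,S,V=cv2.split(im)
for n,z,m,(u,w,p,q) in [("jar",50,V<60,(380,415,185,220)),("cleaner",20,V<60,(380,420,235,275)),("driver",10,(S>150)&((H<8)|(H>172)),(165,195,180,285))]:
    k=np.zeros_like(V); k[p:q,u:w]=m[p:q,u:w]; print(n,ray("top",biggest(k),z).min(0),ray("top",biggest(k),z).max(0))
E
```

```text
[[ 661.84918988 -101.73322045]
 [ 658.87060208   78.52699654]] ((660.136962890625, -12.013595581054688), (20.941308975219727, 318.16424560546875), 1.0101488828659058) 180.28482414003435
[[ 646.86334  146.85922]
 [ 652.4725  -171.25558]
 [ 673.4106  -170.88641]
 [ 667.80145  147.2284 ]]
rail ang 0.016522318758364823
[508.75732422  19.03463745] 1.0623412 (86.90196228027344, 127.09388732910156) [527.58073859  52.2174485 ] [[432.09604   12.016773]
 [543.11224  -49.85615 ]
 [585.4186    26.052502]
 [474.4024    87.92543 ]] (np.float64(-150.8460113404267), np.float64(33.545024095009005), np.float64(1.0458188944679536))
jar [ 560.08590525 -263.37113594] [ 596.88285308 -233.50321587]
cleaner [ 441.80796523 -276.67826647] [ 508.97548664 -217.60096973]
driver [425.86520035 203.52494075] [524.49246398 227.37262371]
```

The sizes check out: the module measures 87x127 (90x130 nominal) and the marks are 180 mm apart. The module sits 151 mm short of the rail and 33.5 mm to the +y side, turned 1.046 rad. I'll align the tool's yaw with the module, close the fingers and move over beside the far corner of the contact side.

Call:
play_rows --targets '[[[0,0,0,0,0,-0.151,1],[0,0,0,0,0,-0.151,1],[0,0,0,0,0,-0.151,1],[0,0,0,0,0,-0.151,1],[0,0,0,0,0,-0.151,1],[-47,-5.6,0,0,0,0,1],[-47,-5.6,0,0,0,0,1],[-47,-5.6,0,0,0,0,1],[-47,-5.6,0,0,0,0,1],[-47,-5.6,0,0,0,0,1],[-47,-5.6,0,0,0,0,1],[-47,-5.6,0,0,0,0,1],[-47,-5.6,0,0,0,0,1],[-47,-5.6,0,0,0,0,1],[-47,-5.6,0,0,0,0,1],[-47,-5.6,0,0,0,0,1],[-47,-5.6,0,0,0,0,1],[-47,-5.6,0,0,0,0,1],[-47,-5.6,0,0,0,0,1],[-47,-5.6,0,0,0,0,1]]]'

```text
time: 2.65
position: [583.6, 51.8, 303.6]
orientation: [1.591, -2.709, -0.0]
contact_force: [0.3, -0.5, 0.3]
grip_width: -0.0
grip_force: 0.0
```

```bash
cat >> h.py <<'E'
O=np.array([660.1,-12.0]); RA=0.0168
from scipy.spatial.transform import Rotation as Ro
def tool():
    s=status.get_state(); R=Ro.from_rotvec(s['orientation']).as_matrix()
    return s,R,np.arctan2(-R[0,1],R[1,1])
def goto(c,a,xm,ym,z):
    "tool-frame shift to module-frame (xm,ym), and wz to align yaw with the module"
    s,R,yaw=tool(); t=np.r_[c+xm*np.array([np.cos(a),np.sin(a)])+ym*np.array([-np.sin(a),np.cos(a)]),z]
    print("t %.1f tcp"%s['time'],s['position'].round(1),"yaw %.3f wz %.3f"%(yaw,yaw-a),"tilt",R[:,2].round(3),"F",s['contact_force'].round(1),"w",round(s['grip_width'],1),"shift",(R.T@(t-s['position'])).round(1))
E
python3 -c "
from h import *
goto(np.array([508.8,19]),1.062,73,-50,93)"
```

```text
t 2.6 tcp [583.6  51.8 303.6] yaw 1.062 wz -0.000 tilt [-0.001 -0.    -1.   ] F [ 0.3 -0.5  0.3] w -0.0 shift [ -8.   -0.7 210.6]
```

Call:
play_rows --targets '[[[-8,-1,42,0,0,0,1],[0,0,42,0,0,0,1],[0,0,42,0,0,0,1],[0,0,42,0,0,0,1],[0,0,42,0,0,0,1],[6,0,0,0,0,0,1],[6,0,0,0,0,0,1],[5,0,0,0,0,0,1],[4,0,0,0,0,0.05,1],[4,0,0,0,0,0.05,1],[4,0,0,0,0,0.05,1],[4,0,0,0,0,0.05,1],[4,0,0,0,0,0.05,1],[0,0,0,0,0,0,1],[-10,0,0,0,0,0,1],[-10,0,0,0,0,0,1],[0,0,-40,0,0,0,1],[0,0,-40,0,0,0,1],[0,0,0,0,0,0,1]]]'

```text
time: 5.03
position: [583.7, 40.9, 177.2]
orientation: [-1.24, 2.88, -0.002]
contact_force: [-0.5, 0.1, -0.2]
grip_width: 0.2
grip_force: 0.0
```

```bash
cat > m.py <<'E'
from h import *
import sys
im=vision.grab_frame("top"); cv2.imwrite("pics/%s.png"%sys.argv[1],cv2.cvtColor(im,cv2.COLOR_RGB2BGR))
c,a,s,oc,b=module(im); print("c",c.round(1),"a %.3f"%a,"size",np.round(s,1),"rel",np.round(rel(c,a,O,RA),3))
goto(c,a,*map(float,sys.argv[2:5]))
E
python3 m.py t1 -73 50 170
```

```text
c [496.8  11.2] a 0.929 size [ 87.1 126.5] rel [-162.86    25.919    0.912]
t 5.1 tcp [582.5  40.8 175. ] yaw 0.812 wz -0.116 tilt [ 0.002  0.001 -1.   ] F [ 0.7  0.4 -0.2] w 0.1 shift [158.8  83.    4.6]
```

View pics/t1.png

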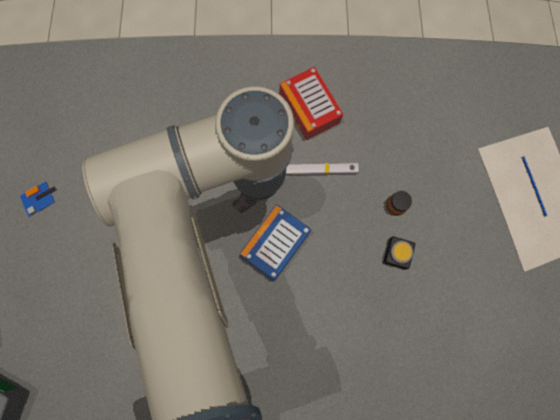

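The view shows the module clear of the arm, with the stripe from about (243,255) to (275,210). It turned 0.13 rad and its centre shifted 14 mm. Next I'll nudge the opposite corner: back face, +y end.

Call:
play_rows --targets '[[[40,22,0,0,0,0,1],[40,22,0,0,0,0,1],[40,22,0,0,0,0,1],[38,23,0,0,0,0,1],[0,0,0,0,0,-0.11,1],[0,0,40,0,0,0,1],[0,0,42,0,0,0,1],[-6,0,0,0,0,0,1],[-6,0,0,0,0,0,1],[-5,0,0,0,0,0,1],[-5,0,0,0,0,0.034,1],[-5,0,0,0,0,0.034,1],[-5,0,0,0,0,0.034,1],[-5,0,0,0,0,0.034,1],[-5,0,0,0,0,0.034,1],[-5,0,0,0,0,0.034,1],[-5,0,0,0,0,0.034,1],[0,0,0,0,0,0,1],[10,0,0,0,0,0,1],[10,0,0,0,0,0,1]]]'

```text
time: 7.58
position: [427.3, 13.1, 92.4]
orientation: [-1.054, 2.958, -0.0]
contact_force: [0.2, -0.4, -0.1]
grip_width: 0.3
grip_force: 0.0
```

Call:
play_rows --targets '[[[0,0,-40,0,0,0,1],[0,0,-42,0,0,0,1],[0,0,0,0,0,0,1]]]'

```text
time: 7.95
position: [428.9, 13.5, 177.4]
orientation: [-1.051, 2.951, -0.001]
contact_force: [-0.4, 0.5, -0.3]
grip_width: 0.3
grip_force: 0.0
```

```bash
python3 m.py t2 73 -57 170
```

```text
c [549.2  45.8] a -2.743 size [ 34.9 128.1] rel [-109.898   59.61    -2.759]
t 8.0 tcp [427.7  13.3 175.4] yaw 0.684 wz 3.426 tilt [ 0.004  0.002 -1.   ] F [-0.6  0.3 -0.9] w -0.1 shift [-60.6  23.6   5.6]
```

View pics/t2.png

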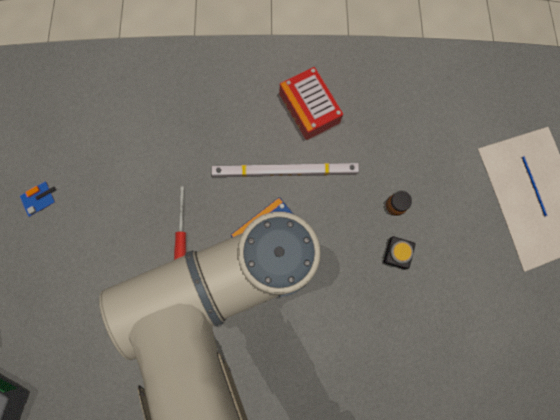

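The view shows the arm head covering most of the module. The orange stripe is still visible from about (232,237) to (283,200), so I'll measure from the stripe alone.

```bash
cat >> h.py <<'E'
def stripe(im):
    h=cv2.cvtColor(im,cv2.COLOR_RGB2HSV); H,S,V=[h[...,i].astype(int) for i in range(3)]
    org=(H>7)&(H<19)&(S>150)&(V>110); org[:150]=0; org[320:]=0; org[:,:190]=0; org[:,370:]=0
    r=cv2.minAreaRect(np.float32(ray("top",biggest(org),60))); b=cv2.boxPoints(r); ax=min([b[1]-b[0],b[2]-b[1]],key=np.linalg.norm)
    ax=ax/np.linalg.norm(ax); ax=ax if ax[0]>0 else -ax
    return np.array(r[0])-38.1*ax,np.arctan2(ax[1],ax[0]),r[1]
E
cat > m.py <<'E'
from h import *
import sys
im=vision.grab_frame("top"); cv2.imwrite("pics/%s.png"%sys.argv[1],cv2.cvtColor(im,cv2.COLOR_RGB2BGR))
c,a,s,oc,b=module(im); print("full c",c.round(1),"a %.3f"%a,"size",np.round(s,1),"rel",np.round(rel(c,a,O,RA),3))
full=min(s)>83 and max(s)>120
c2,a2,s2=stripe(im); print("stripe c",c2.round(1),"a %.3f"%a2,"size",np.round(s2,1),"rel",np.round(rel(c2,a2,O,RA),3))
if not full: c,a=c2,a2
goto(c,a,*map(float,sys.argv[2:5]))
E
python3 - <<'E'
from h import *
im=lambda n:cv2.cvtColor(cv2.imread("pics/%s.png"%n),cv2.COLOR_BGR2RGB)
for n in("top0","t1","t2"): c,a,s=stripe(im(n)); print(c,a,s)
goto(c,a,73,-57,175)
E
```

```text
[509.39675713  18.56090164] 1.0617278 (10.870160102844238, 122.05354309082031)
[496.70573235  11.18533897] 0.9287241 (11.073246002197266, 122.6778564453125)
[516.01642227  25.60328102] 0.65893126 (10.301569938659668, 121.52555847167969)
t 8.0 tcp [427.7  13.3 175.4] yaw 0.684 wz 0.025 tilt [ 0.004  0.002 -1.   ] F [-0.6  0.3 -0.9] w -0.1 shift [-147.8 -105.     1.2]
```

Call:
play_rows --targets '[[[-37,-26,0,0,0,0,1],[-37,-26,0,0,0,0,1],[-37,-26,0,0,0,0,1],[-37,-27,0,0,0,0,1],[0,0,40,0,0,0.02,1],[0,0,42,0,0,0,1],[6,0,0,0,0,0,1],[6,0,0,0,0,0,1],[5,0,0,0,0,0,1],[5,0,0,0,0,0.038,1],[5,0,0,0,0,0.038,1],[5,0,0,0,0,0.038,1],[5,0,0,0,0,0.038,1],[5,0,0,0,0,0.038,1],[5,0,0,0,0,0.038,1],[5,0,0,0,0,0.038,1],[0,0,0,0,0,0,1],[-10,0,0,0,0,0,1],[-10,0,0,0,0,0,1],[0,0,-40,0,0,0,1]]]'

```text
time: 10.5
position: [581.8, 4.7, 128.4]
orientation: [0.618, -3.071, -0.001]
contact_force: [1.0, 0.5, 0.1]
grip_width: -0.5
grip_force: 0.0
```

Call:
play_rows --targets '[[[0,0,-42,0,0,0,1],[0,0,0,0,0,0,1]]]'

```text
time: 10.75
position: [585.4, 4.9, 177.1]
orientation: [-0.621, 3.074, -0.0]
contact_force: [0.1, 0.6, -0.5]
grip_width: -0.2
grip_force: 0.0
```

```bash
python3 m.py t3 -73 57 175
```

```text
full c [493.1  26.2] a 0.420 size [ 86.9 127. ] rel [-166.332   41.046    0.404]
stripe c [492.8  26.4] a 0.425 size [ 11.1 122.2] rel [-166.594   41.22     0.408]
t 10.8 tcp [584.1   4.9 174.8] yaw 0.398 wz -0.023 tilt [ 0.002  0.001 -1.   ] F [-0.6 -0.2 -0.8] w -0.1 shift [149.9 110.3  -0.5]
```

Call:
play_rows --targets '[[[37,27,0,0,0,0,1],[37,27,0,0,0,0,1],[37,28,0,0,0,0,1],[38,28,0,0,0,0,1],[0,0,40,0,0,-0.02,1],[0,0,42,0,0,0,1],[-6,0,0,0,0,0,1],[-6,0,0,0,0,0,1],[-5,0,0,0,0,0,1],[-5,0,0,0,0,0.036,1],[-5,0,0,0,0,0.036,1],[-5,0,0,0,0,0.036,1],[-5,0,0,0,0,0.036,1],[-5,0,0,0,0,0.036,1],[-5,0,0,0,0,0.036,1],[-5,0,0,0,0,0.036,1],[0,0,0,0,0,0,1],[10,0,0,0,0,0,1],[10,0,0,0,0,0,1],[0,0,-40,0,0,0,1]]]'

```text
time: 13.3
position: [429.9, 61.3, 130.4]
orientation: [0.259, -3.125, 0.003]
contact_force: [1.5, 0.2, 0.1]
grip_width: 0.6
grip_force: 0.0
```

Call:
play_rows --targets '[[[0,0,-42,0,0,0,1],[0,0,0,0,0,0,1]]]'

```text
time: 13.55
position: [434.1, 63.0, 177.3]
orientation: [-0.261, 3.123, 0.004]
contact_force: [0.1, -0.4, -0.1]
grip_width: -0.1
grip_force: 0.0
```

```bash
python3 m.py t4 73 -57 175
```

```text
full c [522.    3.9] a 1.728 size [85.6 73.8] rel [-137.807   18.221    1.711]
stripe c [521.1   5.6] a 0.149 size [10.5 70.9] rel [-1.38683e+02  1.98880e+01  1.32000e-01]
t 13.6 tcp [432.9  62.6 175.4] yaw 0.166 wz 0.017 tilt [ 0.004  0.002 -1.   ] F [-0.8  0.2 -0.5] w 0.1 shift [-149.6 -129.1    0.8]
```

The stripe's +y end is hidden (71 of 122 mm visible), so the true centre is about (517,31). The angle left is 0.13 rad, so one short front nudge should square it.

Call:
play_rows --targets '[[[-38,-26,0,0,0,0,1],[-37,-26,0,0,0,0,1],[-37,-26,0,0,0,0,1],[-37,-26,0,0,0,0,1],[0,0,40,0,0,0.017,1],[0,0,42,0,0,0,1],[6,0,0,0,0,0,1],[6,0,0,0,0,0,1],[5,0,0,0,0,0,1],[5,0,0,0,0,0.03,1],[5,0,0,0,0,0.03,1],[4,0,0,0,0,0.03,1],[4,0,0,0,0,0.04,1],[0,0,0,0,0,0,1],[-10,0,0,0,0,0,1],[-10,0,0,0,0,0,1],[0,0,-40,0,0,0,1],[0,0,-42,0,0,0,1],[0,0,0,0,0,0,1]]]'

```text
time: 15.98
position: [584.1, -19.4, 177.1]
orientation: [-0.03, 3.135, 0.001]
contact_force: [-0.6, -0.1, -1.2]
grip_width: -0.1
grip_force: 0.0
```

```bash
python3 m.py t5 0 110 175
```

```text
full c [500.5  20.8] a 0.047 size [72.1 99.8] rel [-1.59006e+02  3.54490e+01  3.10000e-02]
stripe c [508.1 -32.7] a 0.318 size [5.3 9.2] rel [-152.285  -18.103    0.301]
t 16.0 tcp [582.8 -19.4 174.8] yaw 0.019 wz -0.300 tilt [ 0.002  0.001 -1.   ] F [ 0.  -0.2 -0. ] w 0.2 shift [107.4  93.2  -0.3]
```

Call:
play_rows --targets '[[[21,39,0,0,0,0,0],[21,39,0,0,0,0,0],[21,39,0,0,0,0,0],[21,39,0,0,0,0,0],[0,0,0,0,0,-0.172,0],[0,0,0,0,0,-0.172,0],[0,0,0,0,0,-0.172,0],[0,0,0,0,0,-0.172,0],[0,0,0,0,0,-0.172,0],[0,0,0,0,0,-0.172,0],[0,0,0,0,0,-0.172,0],[0,0,0,0,0,-0.172,0],[0,0,0,0,0,-0.176,0],[0,0,0,0,0,0,0]]]'

```text
time: 17.77
position: [494.5, 134.5, 172.5]
orientation: [2.217, -2.221, -0.002]
contact_force: [-0.8, 0.5, -0.4]
grip_width: 43.0
grip_force: 0.0
```

```bash
python3 m.py t6 0 95 93
```

```text
full c [506.7  34.6] a 0.031 size [ 87.2 127.4] rel [-1.52604e+02  4.91770e+01  1.50000e-02]
stripe c [506.7  35.1] a 0.031 size [ 11.  119.6] rel [-1.52607e+02  4.96730e+01  1.50000e-02]
t 17.8 tcp [494.6 134.6 172.7] yaw 1.567 wz 1.536 tilt [-0.002 -0.001 -1.   ] F [0.4 0.8 0.3] w 42.6 shift [ 4.9 -9.3 79.7]
```

View pics/t6.png

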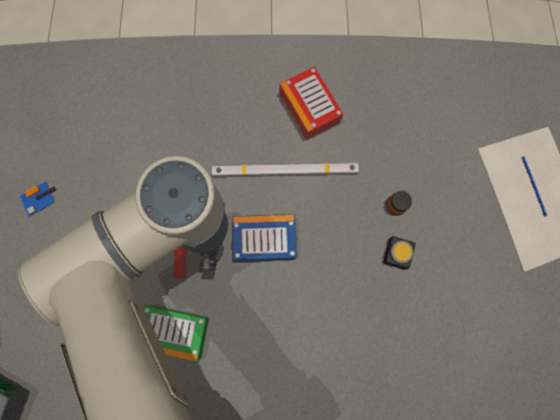

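The view shows the module nearly square to the rail: stripe edge at row ~218, module from (232,216) to (297,261), 0.015 rad off. It sits 49 mm too far to +y, so I'll slide it sideways with two half-open fingertips on its +y end.

Call:
play_rows --targets '[[[0,-10,0,0,0,-0.02,0],[0,0,42,0,0,0,0],[0,0,43,0,0,0,0],[8,0,0,0,0,0,0],[8,0,0,0,0,0,0],[5,0,0,0,0,0,0],[5,0,0,0,0,0,0],[5,0,0,0,0,0,0],[5,0,0,0,0,0,0],[5,0,0,0,0,0,0],[5,0,0,0,0,0,0],[5,0,0,0,0,0,0],[5,0,0,0,0,0,0],[5,0,0,0,0,0,0],[5,0,0,0,0,0,0],[4,0,0,0,0,0,0],[0,0,0,0,0,0,0],[-15,0,0,0,0,0,0],[-15,0,0,0,0,0,0]]]'

```text
time: 20.2
position: [505.8, 95.4, 89.1]
orientation: [2.243, -2.199, 0.0]
contact_force: [-0.0, -0.1, 0.1]
grip_width: 42.5
grip_force: 0.0
```

```bash
python3 m.py t7 0 80 93
```

```text
full c [507.9 -10.8] a 0.027 size [ 87.1 127. ] rel [-1.52208e+02  3.76700e+00  1.00000e-02]
stripe c [507.6 -10.9] a 0.024 size [ 11.  121.7] rel [-1.5241e+02  3.6840e+00  7.0000e-03]
t 20.2 tcp [506.   96.9  89. ] yaw 1.592 wz 1.565 tilt [ 0.  0. -1.] F [-0.3  2.   0.1] w 42.9 shift [27.7  0.8 -4. ]
```

Call:
play_rows --targets '[[[0,0,-44,0,0,0,0],[0,0,-44,0,0,0,0],[35,24,0,0,0,0,-1],[35,24,0,0,0,0,-1],[35,25,0,0,0,0,-1],[0,0,0,0,0,0.175,-1],[0,0,0,0,0,0.175,-1],[0,0,0,0,0,0.175,-1],[0,0,0,0,0,0.175,-1],[0,0,0,0,0,0.175,-1],[0,0,0,0,0,0.175,-1],[0,0,0,0,0,0.175,-1],[0,0,0,0,0,0.175,-1],[0,0,0,0,0,0.175,-1],[0,0,0,0,0,0,-1]]]'

```text
time: 22.12
position: [434.9, -11.4, 176.8]
orientation: [0.028, -3.141, 0.0]
contact_force: [-0.1, 0.6, -0.6]
grip_width: 85.8
grip_force: 0.0
```

```bash
python3 -c "
from h import *
goto(np.array([507.9,-10.8]),RA,-73,0,80)"
```

```text
t 22.1 tcp [434.9 -11.4 176.8] yaw 0.018 wz 0.001 tilt [-0. -0. -1.] F [-0.1  0.6 -0.6] w 85.8 shift [-0.1 -0.6 96.8]
```

Call:
play_rows --targets '[[[0,0,48,0,0,0,-1],[0,0,48,0,0,0,-1],[-8,0,0,0,0,0,-1],[-8,0,0,0,0,0,-1],[-6,0,0,0,0,0,-1],[-6,0,0,0,0,0,-1],[-6,0,0,0,0,0,-1],[-6,0,0,0,0,0,-1],[-6,0,0,0,0,0,-1],[-6,0,0,0,0,0,-1],[-6,0,0,0,0,0,-1],[-6,0,0,0,0,0,-1],[-6,0,0,0,0,0,-1],[-6,0,0,0,0,0,-1],[-6,0,0,0,0,0,-1],[-6,0,0,0,0,0,-1],[-6,0,0,0,0,0,-1],[-6,0,0,0,0,0,-1],[0,0,0,0,0,0,-1]]]'

```text
time: 24.5
position: [535.3, -10.4, 82.2]
orientation: [-0.025, 3.141, 0.0]
contact_force: [-4.2, -1.1, 1.8]
grip_width: 85.4
grip_force: 2.0
```

```bash
python3 m.py t8 -56 0 80
```

```text
Traceback (most recent call last):
  File "m.py", line 4, in <module>
    c,a,s,oc,b=module(im); print("full c",c.round(1),"a %.3f"%a,"size",np.round(s,1),"rel",np.round(rel(c,a,O,RA),3))
               ~~~~~~^^^^
  File "h.py", line 17, in module
    q=ray("top",biggest(m),60); r=cv2.minAreaRect(np.float32(q)); c=np.array(r[0]); b=cv2.boxPoints(r)
                ~~~~~~~^^^
  File "h.py", line 11, in biggest
    return max(cs,key=cv2.contourArea).reshape(-1,2)
           ~~~^^^^^^^^^^^^^^^^^^^^^^^^
ValueError: max() iterable argument is empty
```

Call:
play_rows --targets '[[[-3,0,0,0,0,0,-1],[-3,0,0,0,0,0,-1],[-3,0,0,0,0,0,-1],[-2,0,0,0,0,0,-1]]]'

```text
time: 25.05
position: [544.5, -10.3, 81.8]
orientation: [0.025, -3.139, 0.001]
contact_force: [-11.0, -0.9, 8.9]
grip_width: 85.3
grip_force: 5.5
```

Call:
play_rows --targets '[[[-1,0,0,0,0,0,-1],[-1,0,0,0,0,0,-1]]]'

```text
time: 25.3
position: [546.4, -10.3, 81.8]
orientation: [0.025, -3.139, 0.001]
contact_force: [-11.3, -0.3, 7.9]
grip_width: 85.1
grip_force: 5.3
```

Call:
play_rows --targets '[[[-1,0,0,0,0,0,-1]]]'

```text
time: 25.42
position: [547.4, -10.3, 81.8]
orientation: [0.025, -3.139, 0.001]
contact_force: [-9.9, 0.2, 8.1]
grip_width: 85.4
grip_force: 5.3
```

Call:
play_rows --targets '[[[-1,0,0,0,0,0,-1],[-1,0,0,0,0,0,-1]]]'

```text
time: 25.68
position: [547.9, -10.3, 81.8]
orientation: [0.025, -3.135, 0.001]
contact_force: [-18.8, 1.3, 15.3]
grip_width: 85.5
grip_force: 9.1
```

Call:
play_rows --targets '[[[-1,0,0,0,0,0,-1],[-1,0,0,0,0,0,-1]]]'

```text
time: 25.92
position: [548.1, -10.3, 81.8]
orientation: [0.024, -3.132, 0.001]
contact_force: [-24.8, 3.7, 20.6]
grip_width: 85.0
grip_force: 12.7
```

Call:
play_rows --targets '[[[-1,0,0,0,0,0,-1]]]'

```text
time: 26.05
position: [548.2, -10.4, 81.3]
orientation: [0.024, -3.13, 0.001]
contact_force: [-25.7, 2.1, 18.6]
grip_width: 85.8
grip_force: 12.6
```

The tool has stopped at x≈548 with the force climbing, so the module is seated against the rail. I'll back off and check.

Call:
play_rows --targets '[[[4,0,0,0,0,0,-1],[10,0,0,0,0,0,-1],[20,0,0,0,0,0,-1],[30,0,-20,0,0,0,-1],[50,0,-45,0,0,0,-1],[50,0,-45,0,0,0,-1],[0,-50,-20,0,0,0,-1],[0,-50,0,0,0,0,-1],[0,-50,0,0,0,0,-1],[0,-50,0,0,0,0,-1],[0,-50,0,0,0,0,-1],[0,0,0,0,0,0,-1]]]'

```text
time: 27.55
position: [401.6, -265.2, 205.2]
orientation: [-0.019, 3.139, -0.002]
contact_force: [-0.7, 0.5, 0.3]
grip_width: 85.3
grip_force: 0.0
```

```bash
python3 m.py t9 -73 0 150; python3 -c "
import cv2
cv2.imwrite('pics/t9c.png',cv2.resize(cv2.imread('pics/t9.png')[130:290,160:420],(780,480)))"
```

```text
full c [603.9  -9.8] a 0.018 size [ 85.9 126.7] rel [-5.6178e+01  3.1460e+00  1.0000e-03]
stripe c [603.9 -10.7] a 0.021 size [  9.6 121.5] rel [-5.6166e+01  2.2060e+00  4.0000e-03]
t 27.6 tcp [ 401.4 -263.7  205. ] yaw 0.013 wz -0.005 tilt [ 0.002 -0.001 -1.   ] F [-0.7  1.5  0.9] w 85.3 shift [-132.6  251.    55.2]
```

View pics/t9c.png

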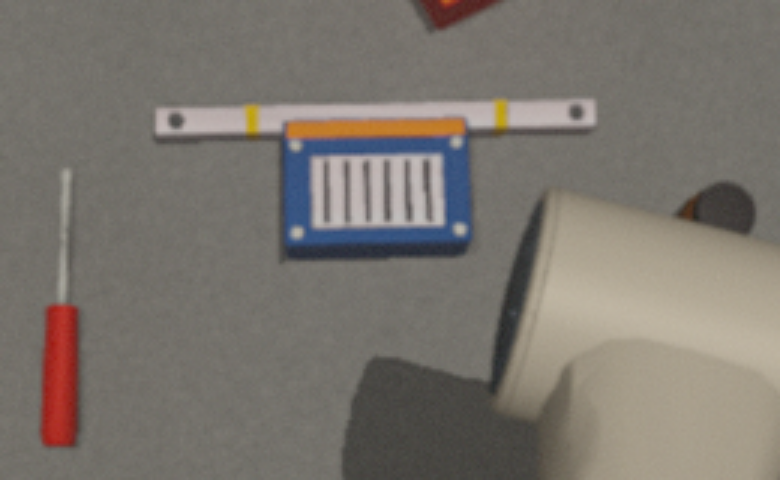

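The crop shows the module against the rail, orange stripe at (285–466,129), centred between the yellow marks at x=252 and x=501. The screwdriver hasn't moved and the fingers are clear. Handing in.

```bash
python3 -c "
from plant import robot
print(robot.job_done())"
```

```text
the job is handed in; nothing more can be done
None
```

The blue module was turned on the spot with alternating corner nudges and pushed up against the rail (within about 1 mm and 0.004 rad by camera), 2–3 mm off centre between the yellow marks, with the fingers withdrawn; handed in at about 28 s.

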